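Cracked valve seats through the sprung scrap flap

TASK

Two of the three valve seat rings on top of the scrap box are cracked (a piece of the ring is missing). Scrap both: slide them along the top, without lifting them off it, onto the sprung flap, hold the flap down until they have slid off inside, then let it spring shut. Leave the whole ring and the inspection mirror lying where they are on the box, and do not disturb the lapping stick beside it.

Things in the scene. Friction and masses are not known exactly. Their poses are not given: they have to be found in the camera images.
- scrap_box: dark steel closed box fixed on the bench; flat top (deck) at z = 120 mm. Origin on its underside, x away from the robot; deck spans x -115 to +105, y -135 to +135 mm; lip 3.5 mm high on its sides and far edge. The flap lies in the deck, the hidden bin below (floor z = 8 mm). The rings lie on the near strip, about x = -64 mm, in three places 88 mm apart in y; which is where varies
- flap (a joint): smooth bare steel flap in the deck, 85 (x) x 180 (y) x 3 mm, flush when shut. Hinged along its NEAR edge; pushed down, its far edge swings into the box. 0 = shut, 1.1 rad = fully down. Spring shuts it, 0.15 to 0.31 N m: carries both rings, opens from 2.5 N at 60 mm off the hinge. Rings slide off by themselves from about 0.4 rad, and fall into the bin at 0.65 rad or more
- flap_hinge (a point): middle of the flap's hinge line (near edge), at deck level; hinge runs along the box's y, 20 mm nearer the robot than the box's origin
- flap_edge (a point): middle of the flap's far, free edge, on its upper face; 85 mm from the hinge
- cracked_seat_1: steel valve seat ring, 42 mm outside, 30 mm bore, 12 mm high, 45 g, lying flat, with a 70 degree piece missing (C shape, the gap is on its own +x side); origin at the ring's centre on the underside
- cracked_seat_2: second cracked ring, exactly like cracked_seat_1
- sound_seat: whole steel valve seat ring, 42 mm outside, 30 mm bore, 12 mm high, 55 g, lying flat; origin at the ring's centre on the underside; stays where it is
- mirror: small inspection mirror with handle, 147 mm long along its y, 18 mm wide, 12 mm high, lying on the deck strip beyond the flap, along the box's y; origin at its middle underneath; stays where it is
- lapping_stick: wooden valve lapping stick with rubber cup, 105 x 29 x 29 mm, lying on the bench to the left of the box; origin at its middle underneath; stays where it is
There are look-alikes about, which are no part of the job. What is shaped like the cracked_seat_1 but orange is not meant. Leave any turquoise look-alike of the cracked_seat_2 alone.

How it is judged:
At the end, for the whole second after the job is handed in: Both cracked rings are inside the scrap box, at least 35 mm below its deck; the flap is shut (within 0.06 rad); the whole ring, the mirror and the lapping stick are within 30 mm of where they were at the start (z of cracked_seat_1 in the frame of scrap_box between 0 and 0.085 m and x of cracked_seat_1 in the frame of scrap_box between -0.115 and 0.105 m and y of cracked_seat_1 in the frame of scrap_box between -0.135 and 0.135 m and z of cracked_seat_2 in the frame of scrap_box between 0 and 0.085 m and x of cracked_seat_2 in the frame of scrap_box between -0.115 and 0.105 m and y of cracked_seat_2 in the frame of scrap_box between -0.135 and 0.135 m and value of joint flap below 0.06 rad and distance of each of sound_seat, mirror, lapping_stick from where it was at the start of the episode below 0.03 m); the robot touches nothing.
It fails at once if the whole ring is moved more than 40 mm or dropped into the box (distance of sound_seat from where it was at the start of the episode above 0.04 m).
It fails at once if the mirror is moved more than 40 mm (distance of mirror from where it was at the start of the episode above 0.04 m).
It fails at once if the lapping stick is moved more than 40 mm (distance of lapping_stick from where it was at the start of the episode above 0.04 m).
It fails at once if a cracked ring is lifted more than 30 mm above the deck (z of any of cracked_seat_1, cracked_seat_2 in the frame of scrap_box above 0.15 m).
It also fails if it takes over 48 s, if anything falls off the work surface, if the arm or the gripper's body presses on something with over 40 N, if the wrist force passes 120 N, or if a joint passes its speed limit or range.

ROBOT

A 6-joint arm with a two-finger parallel gripper is mounted at the origin on a cart in front of the work surface, level with it; the furniture and walls round the work are solid. World frame = base frame: x ahead of the robot, y to its left, z up, the work surface at z = 0. Lengths are in m, angles in rad, forces in N, time in s.
With the tool pointing down it reaches from about 0.325 to 0.9 m from the base axis. Payload 6.1 kg.
Tool frame: the origin (TCP) lies midway between the tips of the shut fingers; the grasp point (between the pads) lies 19 mm behind it; z points along the fingers, y is the line along which they close (so a half turn about z gives the same grasp; the last joint's range is limited). The gripper opens to 87 mm and grips with 3 to 60 N. Pads are 19 mm wide; open, the fingers measure 117 mm over their backs; the gripper's body (75 mm by 190 mm) begins 51 mm behind the grasp point.
Start: joints at [0.998, 0.22, 1.526, -0, 1.395, -0.126], TCP at [0.27, 0.564, 0.194] pointing down, gripper open.
Joint ranges: [-2.98, 2.98], [-0.91, 2.08], [0.09, 2.57], [-1.24, 4.39], [0.2, 2.65], [-2.68, 2.68]. Speed limits (rad/s): [2.57, 2.57, 3.01, 3.14, 3.14, 3.14].

INTERFACE

Orientations are given as a rotation vector (axis times angle).
In Python, from cell import robot, viewer gives the robot as it stands. The module is installed in compiled form; this text tells all that it offers.
- The arm moves only by the tool drive_tool, never from a script. Its argument "commands" is a list of rows, each a list of 3 entries, a list of its own where there are three numbers: the turn, a rotation vector about the world's x, y, z in units of 45 degrees (1.0 is 45 degrees), then the shift along the world's x, y, z in units of 0.25 m (1.0 is 0.25 m), then the closure, from -1 (fully open) to 1 (shut). A call has 1 to 12 rows; each row shifts and turns the commanded pose from where the row before left it; what a row does not reach is not made up. A row lasts 1/12 s, in which the tool goes at most 41.7 mm and 7.16 degrees, less where a joint would pass 70% of its speed; a pose out of reach is approached as far as the arm can. A call with a number of a shift or a turn outside -1 to 1 is refused whole. A call with a gripper value outside its range is refused whole. The fingers move at their own pace and stop on an object; "grip_force" is the grip in N (left out, the last holds). Time passes only in rows, so rows that do not move let the fingers close. It gives the time, the measured TCP pose, the force, the opening and the grip force at its end, in the units of the state.
- robot.state(): the state, without advancing time (a new reading comes with each control period).
- viewer.capture(name): name is "scene" or "top"; returns the picture (400x640x3 uint8, red, green, blue); there is no depth.
- viewer.calibration(name): a dict with "fx", "fy", "cx", "cy" (pixels), "distortion" ([k1, k2, p1, p2, k3] as OpenCV has them; the pictures are not rectified), "rvec" (rotation vector, rad) and "tvec" (3), from world to camera coordinates, as OpenCV has them. Camera axes: x right, y down, z forward; pixel columns grow to the right and rows downward; lengths in m; the calibration is good to about 2 mm. A picture is of the moment at which its call begins. calibration takes no time and is no camera call.
- robot.hand_in(): hands the job in; it is judged then, once.
The state is a dict: "t": time; "joint_pos": joint angles; "joint_velocities": joint speeds; "joint_torque": joint torques, N m; "tcp_pos": TCP position; "orientation": TCP orientation; "wrist_force": force on the tool from outside, world axes, zero at the start; "ft_torque": the same for the moment, N m; "grip_width": finger opening in m; "gripper_force": force on a finger pad.
Only numpy, scipy, OpenCV 4.12 (cv2) and the standard library are available. Lean on these libraries where they do the work, as an engineer would, in place of code of your own. Each camera call takes 0.05 s, during which the arm holds its last target. There are 200 camera calls.

## Working session

There is one attempt and no reset: what is moved stays moved. The work goes in short steps, Python scripts to look and compute and a tool call to move; the robot and the scene stay as the last step left them, time stands still between calls to the robot, and variables do not carry over. Pictures are saved under pics/ and viewed, at most 10 in all, crops included, and the job is handed in when it is done.

Besides the shell and the picture viewer there is one more tool, called after "Request:" as name([rows], argument=value, ...), one row to a line, values as JSON. drive_tool: Moves the arm, as the interface text tells. Its arguments: {"type":"object","properties":{"commands":{"type":"array"},"grip_force":{"type":"number"}},"required":["commands"]}

```bash
mkdir -p pics
cat > h.py <<'E'
import numpy as np, cv2
from cell import robot, viewer
def ray(n,px):
    c=viewer.calibration(n);K=np.array([[c['fx'],0,c['cx']],[0,c['fy'],c['cy']],[0,0,1.]])
    u=cv2.undistortPoints(np.array(px,float).reshape(-1,1,2),K,np.array(c['distortion'])).reshape(-1,2)
    R=cv2.Rodrigues(np.array(c['rvec'],float))[0];t=np.array(c['tvec'],float).reshape(3)
    d=np.c_[u,np.ones(len(u))]@R
    return -R.T@t,d
def onz(n,px,z):
    o,d=ray(n,px);return o+d*((z-o[2])/d[:,2])[:,None]
def two(p1,p2,n1='scene',n2='top'):
    o1,d1=ray(n1,p1);o2,d2=ray(n2,p2);r=[]
    for a,b in zip(d1,d2):
        s=np.linalg.lstsq(np.c_[a,-b],o2-o1,rcond=None)[0]
        A=o1+a*s[0];B=o2+b*s[1];r.append(np.r_[(A+B)/2,np.linalg.norm(A-B)])
    return np.array(r)
def proj(n,P):
    c=viewer.calibration(n);K=np.array([[c['fx'],0,c['cx']],[0,c['fy'],c['cy']],[0,0,1.]])
    return cv2.projectPoints(np.array(P,float).reshape(-1,1,3),np.array(c['rvec'],float),np.array(c['tvec'],float),K,np.array(c['distortion']))[0].reshape(-1,2)
def save(n,f):
    im=viewer.capture(n);cv2.imwrite('pics/'+f,im[:,:,::-1]);return im
E
python3 - <<'E'
from h import *
np.set_printoptions(precision=3,suppress=True)
for n in('scene','top'):
    save(n,n+'0.png');print(n,ray(n,[[320,200]]))
print(robot.state())
E
```

```text
scene (array([-0.138,  0.561,  0.474]), array([[ 0.724, -0.538, -0.432]]))
top (array([0.398, 0.055, 0.949]), array([[ 0.156,  0.014, -0.988]]))
{'t': 0.1, 'joint_pos': array([ 0.998,  0.221,  1.528,  0.   ,  1.395, -0.126]), 'joint_velocities': array([-0.001, -0.001, -0.003,  0.001, -0.001,  0.   ]), 'joint_torque': array([  0.002, -49.594, -38.852,   0.07 ,   0.051,  -0.   ]), 'tcp_pos': array([0.27 , 0.563, 0.193]), 'orientation': array([-0.696, -3.063,  0.003]), 'wrist_force': array([0.074, 0.181, 0.744]), 'ft_torque': array([-0.027,  0.046, -0.   ]), 'gripper_force': 0.0, 'grip_width': 0.08742690220024193}
```

View pics/scene0.png

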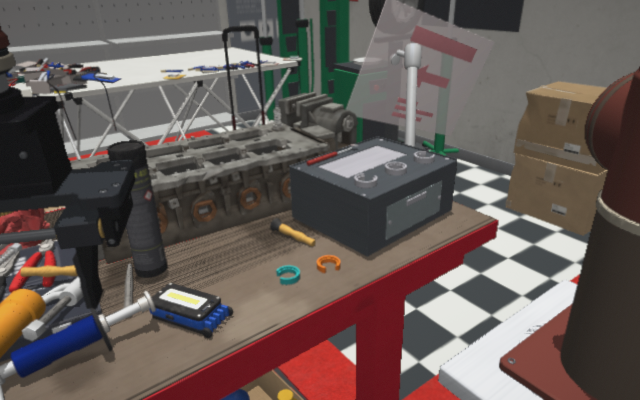

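View pics/top0.png

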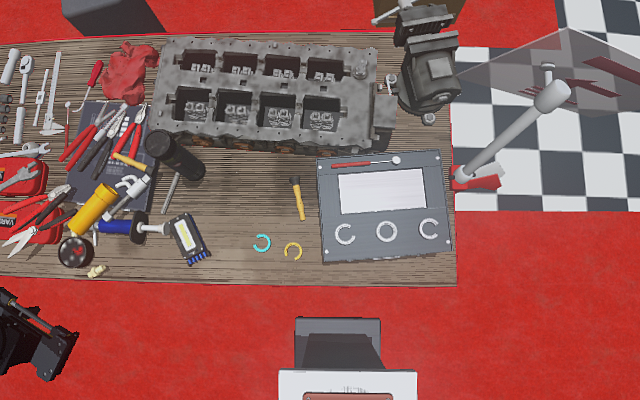

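The scene view shows the box with three rings at about (367,181), (396,167) and (424,155). In the top view they are at (345,234), (387,231) and (430,229).

Candidates in the top view:
- Left ring (345,234): steel C.
- Middle ring (387,231): steel, looks whole.
- Right ring (430,229): steel C.
- Turquoise C (262,243) and orange C (293,251), both on the bench: look-alikes to leave alone.

I choose the left and right steel rings and will check them in a crop.

```bash
cat > m.py <<'E'
from h import *
np.set_printoptions(precision=3,suppress=True)
res={}
for n,box in(('top',(310,140,460,270)),('scene',(285,130,465,260))):
    im=cv2.imread(f'pics/{n}0.png');x0,y0,x1,y1=box
    c=im[y0:y1,x0:x1];hsv=cv2.cvtColor(c,cv2.COLOR_BGR2HSV)
    m=((hsv[...,1]<40)&(hsv[...,2]>135)).astype(np.uint8)
    k,l,s,ce=cv2.connectedComponentsWithStats(m)
    for i in range(1,k):
        if s[i,4]>40:
            cn=cv2.findContours((l==i).astype(np.uint8),0,2)[0][0]
            (ex,ey),r=cv2.minEnclosingCircle(cn)
            print(n,s[i]+[x0,y0,0,0,0],ce[i]+[x0,y0],'circ',ex+x0,ey+y0,r)
            if s[i,4]>400: print('flap quad',cv2.boxPoints(cv2.minAreaRect(cn))+[x0,y0], cv2.approxPolyDP(cn,6,True).reshape(-1,2)+[x0,y0])
    b=cv2.resize(c,None,fx=3.2 if n=='top' else 3,fy=3.2 if n=='top' else 3,interpolation=cv2.INTER_CUBIC)
    res[n]=b
cv2.imwrite('pics/crop_top.png',res['top']);cv2.imwrite('pics/crop_scene.png',res['scene'])
E
python3 m.py
```

```text
top [332 140  17   6  70] [339.8   142.229] circ 340.0 143.875 8.001076698303223
top [452 140   8   7  54] [455.63  142.907] circ 455.5 143.0 4.609872341156006
top [330 154  81  19 526] [372.034 164.065] circ 370.0 168.0 40.012596130371094
flap quad [[329.18  158.746]
 [408.83  152.374]
 [410.    167.   ]
 [330.35  173.372]] [[410 167]
 [380 163]
 [398 163]
 [397 156]
 [365 159]
 [389 154]
 [339 158]
 [380 164]
 [330 169]]
top [454 167   6  16  64] [457.234 174.719] circ 459.0 174.5 7.500100135803223
top [ 318  168  121   93 8071] [370.361 212.626] circ 372.5 214.5 66.5019760131836
flap quad [[317.157 173.651]
 [435.755 167.134]
 [440.616 255.614]
 [322.018 262.131]] [[421 169]
 [339 174]
 [338 187]
 [336 174]
 [319 176]
 [324 260]
 [415 251]
 [403 249]
 [416 246]
 [403 242]
 [420 236]
 [420 219]
 [412 216]
 [438 208]
 [393 210]
 [426 207]]
top [455 192   5  19  90] [457.044 201.489] circ 457.0 201.0 9.219644546508789
top [419 217  20  23 186] [428.07  227.882] circ 429.5 228.0 11.10190200805664
scene [406 130   9  16 124] [409.718 136.935] circ 410.0 137.26666688919067 8.294944763183594
scene [285 133  24  20 230] [294.474 142.43 ] circ 294.54347801208496 142.5 13.46590805053711
scene [ 319  146   86   37 1396] [362.265 162.2  ] circ 361.5 160.0 42.921539306640625
flap quad [[318.815 165.477]
 [398.166 137.471]
 [408.948 168.018]
 [329.597 196.025]] [[404 154]
 [374 146]
 [319 166]
 [368 182]
 [377 177]
 [359 180]
 [364 170]
 [382 163]
 [392 169]
 [389 161]]
scene [456 171   9   8  46] [460.978 174.413] circ 460.75 174.5 4.77634334564209
scene [453 190  12   6  41] [458.22 192.61] circ 458.5 193.0 5.852449893951416
```

View pics/crop_top.png

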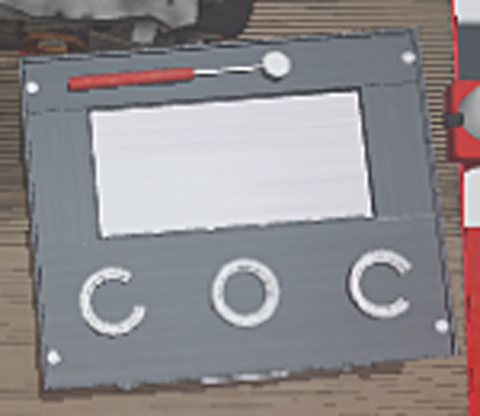

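View pics/crop_scene.png

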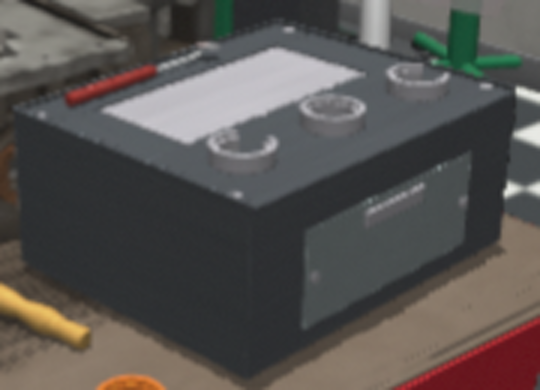

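The crop confirms the choice. The left and right rings are Cs with the gap towards -y, at crop_top (114,301) and (383,285). The middle ring at (245,293) is whole. The flap corners are clear in both views.

```bash
cat > m2.py <<'E'
from h import *
np.set_printoptions(precision=4,suppress=True)
T=lambda p:np.array(p)/3.2+[310,140]-.4
S=lambda p:np.array(p)/3+[285,130]-.4
t=T([[90,112],[359,90],[373,215],[103,237],[33,88],[408,57],[442,326],[54,357],[114,301],[245,293],[383,285]])
s=S([[103,108],[280,46],[363,74],[190,142],[42,115],[290,29],[486,87],[236,195],[243,147],[334,113],[419,78]])
print('two-view: flap FL FR NR NL, screws FL FR NR NL, rings L M R');print(two(s,t))
F=onz('top',t[:8],.12);print('top@.12\n',F);
R=onz('top',t[8:],.132);print('rings@.132\n',R)
h=F[2:4].mean(0);e=F[:2].mean(0);u=F[3]-F[2];v=R[0]-R[2]
print('hinge',h,'edge',e,np.linalg.norm(e-h),np.linalg.norm(u),'pitch',np.linalg.norm(v)/2)
print('yaw',np.degrees([np.arctan2(-w[0],w[1]) for w in(u,v,F[7]-F[6],F[4]-F[5])]))
print('mirror',onz('top',T([[70,84],[275,65]]),.126));
E
python3 m2.py
```

```text
two-view: flap FL FR NR NL, screws FL FR NR NL, rings L M R
[[ 0.5818  0.0279  0.1226  0.0032]
 [ 0.598  -0.1518  0.1219  0.0041]
 [ 0.5154 -0.1572  0.121   0.0003]
 [ 0.4989  0.0198  0.1218  0.0017]
 [ 0.5984  0.0663  0.1223  0.0022]
 [ 0.6214 -0.1853  0.1222  0.0032]
 [ 0.4423 -0.2009  0.1211  0.0019]
 [ 0.4205  0.0511  0.1217  0.002 ]
 [ 0.4565  0.013   0.1302  0.0018]
 [ 0.4621 -0.0716  0.1292  0.0026]
 [ 0.468  -0.1605  0.1303  0.0019]]
top@.12
 [[ 0.5835  0.0291  0.12  ]
 [ 0.5999 -0.1508  0.12  ]
 [ 0.5156 -0.1573  0.12  ]
 [ 0.4997  0.0204  0.12  ]
 [ 0.5996  0.0672  0.12  ]
 [ 0.6231 -0.1848  0.12  ]
 [ 0.443  -0.2005  0.12  ]
 [ 0.4212  0.0519  0.12  ]]
rings@.132
 [[ 0.457   0.0137  0.132 ]
 [ 0.4628 -0.0703  0.132 ]
 [ 0.4685 -0.1594  0.132 ]]
hinge [ 0.5077 -0.0685  0.12  ] edge [ 0.5917 -0.0608  0.12  ] 0.08436733156532436 0.17841403532374092 pitch 0.08675763867528455
yaw [5.1217 3.8149 4.9396 5.3106]
mirror [[ 0.601   0.0426  0.126 ]
 [ 0.615  -0.0937  0.126 ]]
```

Request:
drive_tool([
  [[0, 0, 0.1], [0.04, -0.15, 0.02], 0.72],
  [[0, 0, 0.09], [0.04, -0.15, 0.02], 0.72],
  [[0, 0, 0], [0.04, -0.15, 0.02], 0.72],
  [[0, 0, 0], [0.04, -0.15, 0.02], 0.72],
  [[0, 0, 0], [0.04, -0.15, 0.02], 0.72],
  [[0, 0, 0], [0.04, -0.15, 0.02], 0.72],
  [[0, 0, 0], [0.04, -0.15, 0], 0.72],
  [[0, 0, 0], [0.04, -0.15, 0], 0.72],
  [[0, 0, 0], [0.04, -0.15, 0], 0.72],
  [[0, 0, 0], [0.04, -0.15, 0], 0.72],
  [[0, 0, 0], [0.04, -0.15, 0], 0.72],
  [[0, 0, 0], [0.04, -0.15, 0], 0.72],
], grip_force=10)

```text
t: 1.1
tcp_pos: [0.3898, 0.1119, 0.224]
orientation: [0.465, 3.107, 0.0]
wrist_force: [0.5, 0.1, -0.2]
grip_width: 0.0165
gripper_force: 0.0
```

Request:
drive_tool([
  [[0, 0, 0], [0.03, -0.11, 0], 0.72],
  [[0, 0, 0], [0.035, -0.12, 0], 0.72],
  [[0, 0, 0], [0.03, -0.11, 0], 0.72],
  [[0, 0, 0], [0, 0, -0.1], 0.72],
  [[0, 0, 0], [0, 0, -0.1], 0.72],
  [[0, 0, 0], [0, 0, -0.08], 0.72],
  [[0, 0, 0], [0, 0, -0.06], 0.72],
  [[0, 0, 0], [0, 0, -0.03], 0.72],
  [[0, 0, 0], [0, 0, -0.02], 0.72],
  [[0, 0, 0], [0, 0, 0], 0.72],
])

```text
t: 1.93
tcp_pos: [0.4132, 0.0288, 0.1259]
orientation: [-0.465, -3.105, 0.0]
wrist_force: [1.2, 0.8, -0.7]
grip_width: 0.0124
gripper_force: 0.0
```

Run:
```python
from h import *
im=save('top','t1.png');im2=save('scene','s1.png')
a=cv2.resize(im[140:280,310:460],None,fx=2.6,fy=2.6,interpolation=2);b=cv2.resize(im2[120:260,285:465],None,fx=2.2,fy=2.6,interpolation=2)
cv2.imwrite('pics/v1.png',np.hstack([a,b])[:,:,::-1]);s=robot.state();print(s['tcp_pos'],s['grip_width'])
```

```text
[0.41434016 0.0286818  0.12743106] 0.012538366458977657
```

View pics/v1.png

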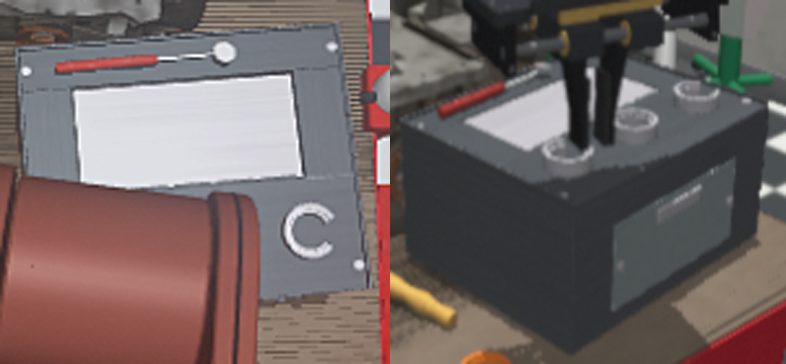

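The top view is blocked by the arm over the left ring. In the scene view the fingertips appear at about (371,178), close to the left ring at (366,180). I'll check this against the projection.

Run:
```python
from h import *
s=robot.state();print(s['tcp_pos'],s['wrist_force'],s['joint_pos'])
print(proj('scene',[s['tcp_pos'],[.457,.0135,.132],[.457,.0135,.12],[.4639,-.0725,.132]]))
print(onz('scene',[[371,178],[366,180]],.13))
im=cv2.imread('pics/s1.png');b=cv2.resize(im[145:215,320:420],None,fx=7,fy=7,interpolation=2);cv2.imwrite('pics/v2.png',b)
```

```text
[0.41434016 0.0286818  0.12743106] [-0.0924121   0.01606447 -0.27207677] [-1.21280023e-01 -2.46346372e-01  2.11687653e+00 -2.24259105e-06
  1.27000759e+00 -1.39477463e+00]
[[374.50025093 189.36169649]
 [364.72474434 177.69254944]
 [364.6023323  183.61860508]
 [394.99518204 165.5908572 ]]
[[0.45186641 0.00240926 0.13      ]
 [0.45086821 0.01583921 0.13      ]]
```

View pics/v2.png

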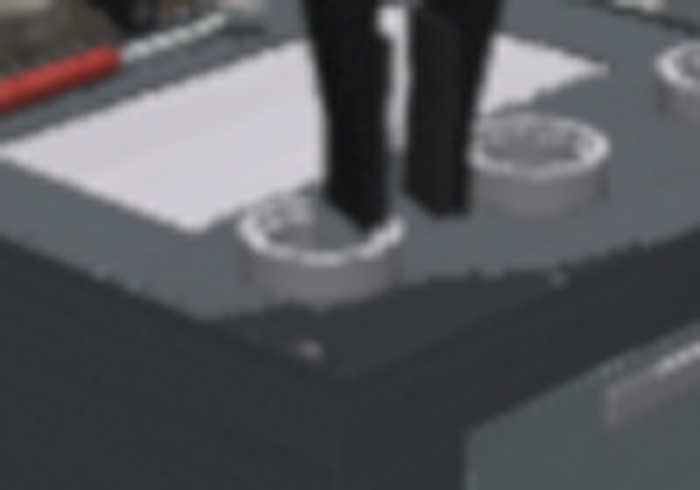

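The fingertips appear at about (377,176), while the TCP projects to (374,189). That could be picture lag or a higher tip, so I'll look again without moving.

Run:
```python
from h import *
im=save('scene','s2.png');o=cv2.imread('pics/s1.png')[:,:,::-1]
print(np.abs(im.astype(int)-o)[145:215,320:420].max())
d=(im[145:215,320:420].max(2)<45).astype(np.uint8)
for y in range(0,70,2): 
    x=np.where(d[y])[0]
    if len(x): print(y+145,x.min()+320,x.max()+320,len(x))
g=robot.state();t=g['tcp_pos'];print(t)
for z in (.127,.14,.15,.155,.16): print(z,proj('scene',[[t[0],t[1],z]]))
```

```text
40
145 334 390 29
147 335 390 28
149 338 389 22
151 365 388 20
153 366 387 18
155 366 387 18
157 366 386 16
159 367 386 15
161 367 386 15
163 367 385 14
165 367 385 15
167 367 385 16
169 367 385 16
171 367 385 16
173 367 385 14
175 370 373 4
[0.41462948 0.02863714 0.12773283]
0.127 [[374.39970144 189.52460908]]
0.14 [[374.60478638 182.81742074]]
0.15 [[374.76514324 177.59562145]]
0.155 [[374.84618693 174.96400277]]
0.16 [[374.92781608 172.31839426]]
```

Request:
drive_tool([
  [[0, 0, 0], [0, 0, -0.008], 0.72],
  [[0, 0, 0], [0, 0, -0.008], 0.72],
  [[0, 0, 0], [0, 0, 0], 0.72],
])

```text
t: 2.33
tcp_pos: [0.4139, 0.0287, 0.1227]
orientation: [0.465, 3.107, -0.0]
wrist_force: [0.1, -0.3, -0.2]
grip_width: 0.0124
gripper_force: 0.0
```

```bash
cat > look.py <<'E'
import sys
from h import *
n,x0,x1,y0,y1,k=sys.argv[1],*map(int,sys.argv[2:7])
im=save(n,sys.argv[7]);cv2.imwrite('pics/c_'+sys.argv[7],cv2.resize(im[y0:y1,x0:x1],None,fx=k,fy=k,interpolation=2)[:,:,::-1])
d=(im[145:215,360:395].max(2)<45)
print('dark rows to',np.where(d.sum(1)>5)[0].max()+145);s=robot.state();print(s['tcp_pos'],s['wrist_force'],s['grip_width'],s['t'])
E
python3 look.py scene 320 420 145 215 6 s3.png
```

```text
dark rows to 177
[0.41381334 0.02866012 0.1226934 ] [0.55534318 0.32506736 0.47659358] 0.01235454609037205 2.3833
```

Request:
drive_tool([
  [[0, 0, 0], [0, 0, -0.006], 0.72],
  [[0, 0, 0], [0, 0, -0.006], 0.72],
  [[0, 0, 0], [0, 0, -0.006], 0.72],
  [[0, 0, 0], [0, 0, -0.004], 0.72],
  [[0, 0, 0], [0, 0, 0], 0.72],
])

```text
t: 2.8
tcp_pos: [0.4136, 0.0287, 0.1168]
orientation: [-0.466, -3.106, 0.0]
wrist_force: [-0.7, -0.5, 0.0]
grip_width: 0.0122
gripper_force: 0.0
```

Request:
drive_tool([
  [[0, 0, 0], [0, 0, -0.012], 0.72],
  [[0, 0, 0], [0, 0, -0.012], 0.72],
  [[0, 0, 0], [0, 0, -0.012], 0.72],
  [[0, 0, 0], [0, 0, -0.012], 0.72],
  [[0, 0, 0], [0, 0, 0], 0.72],
])

```text
t: 3.22
tcp_pos: [0.4132, 0.0287, 0.1042]
orientation: [-0.465, -3.105, 0.0]
wrist_force: [0.2, -0.4, 0.9]
grip_width: 0.0121
gripper_force: 0.0
```

```bash
python3 look.py scene 320 420 145 215 7 s4.png
```

```text
dark rows to 187
[0.41335433 0.02869858 0.10459349] [ 0.57840497 -0.12242809 -0.20908842] 0.012185635283408687 3.2667
```

View pics/c_s4.png

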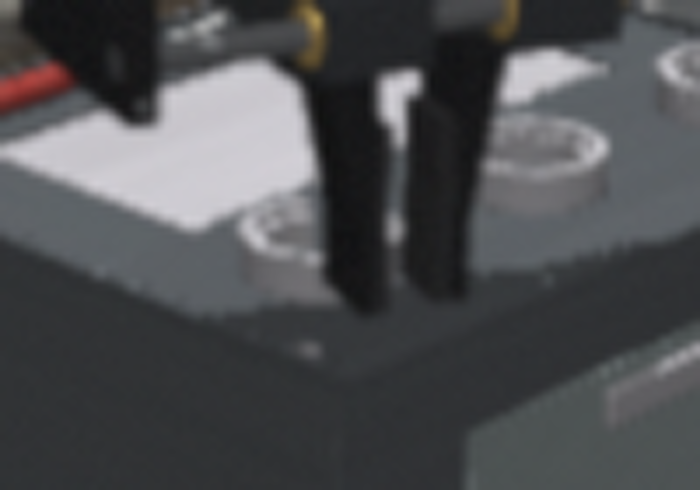

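The fingertips are now just in front of the left ring at (373,189) and (386,187). The real tips sit about 23 mm above the reported TCP, so I'll feel for the deck.

Request:
drive_tool([
  [[0, 0, 0], [0, 0, -0.006], 0.72],
  [[0, 0, 0], [0, 0, -0.006], 0.72],
  [[0, 0, 0], [0, 0, 0], 0.72],
])

```text
t: 3.52
tcp_pos: [0.4137, 0.0286, 0.1019]
orientation: [-0.466, -3.107, 0.0]
wrist_force: [-0.2, -0.1, -1.0]
grip_width: 0.0121
gripper_force: 0.0
```

Request:
drive_tool([
  [[0, 0, 0], [0, 0, -0.006], 0.72],
  [[0, 0, 0], [0, 0, -0.006], 0.72],
  [[0, 0, 0], [0, 0, 0], 0.72],
])

```text
t: 3.77
tcp_pos: [0.4136, 0.0287, 0.0988]
orientation: [-0.466, -3.106, 0.0]
wrist_force: [0.9, -0.5, -0.5]
grip_width: 0.0121
gripper_force: 0.0
```

Request:
drive_tool([
  [[0, 0, 0], [0, 0, -0.006], 0.72],
  [[0, 0, 0], [0, 0, -0.006], 0.72],
  [[0, 0, 0], [0, 0, 0], 0.72],
])

```text
t: 4.02
tcp_pos: [0.4136, 0.0287, 0.0958]
orientation: [-0.466, -3.106, 0.0]
wrist_force: [0.6, -0.9, 0.2]
grip_width: 0.012
gripper_force: 0.0
```

```bash
python3 look.py scene 320 420 145 215 7 s5.png
python3 - <<'E'
from h import *
im=cv2.imread('pics/s5.png')[145:215,360:400].max(2)
for y in range(30,62,1): print(y+145,im[y].tolist()) if y>36 else 0
E
```

```text
dark rows to 192
[0.4136351  0.02867125 0.09592034] [-0.41054804 -0.15017731  0.64141641] 0.011897558017743105 4.0667
182 [114, 114, 116, 131, 147, 124, 61, 27, 22, 21, 20, 23, 24, 28, 39, 63, 74, 44, 29, 30, 31, 31, 32, 33, 29, 28, 56, 86, 98, 99, 98, 99, 101, 102, 101, 96, 86, 84, 83, 84]
183 [109, 111, 112, 114, 116, 97, 49, 24, 21, 22, 23, 24, 26, 30, 37, 62, 72, 44, 31, 27, 29, 30, 34, 34, 30, 29, 49, 72, 81, 82, 83, 83, 84, 84, 83, 78, 65, 63, 64, 63]
184 [110, 111, 112, 114, 112, 94, 49, 24, 20, 19, 22, 24, 24, 29, 38, 60, 69, 45, 30, 30, 29, 30, 35, 35, 29, 28, 39, 57, 62, 63, 64, 63, 64, 63, 63, 63, 61, 62, 60, 62]
185 [110, 112, 113, 114, 112, 94, 49, 25, 21, 22, 22, 23, 25, 31, 37, 54, 61, 41, 30, 29, 29, 31, 34, 32, 27, 28, 41, 57, 61, 60, 61, 60, 60, 61, 60, 61, 61, 61, 60, 59]
186 [108, 111, 112, 113, 112, 94, 48, 24, 22, 21, 24, 22, 27, 30, 36, 49, 53, 37, 30, 30, 30, 31, 32, 33, 27, 29, 42, 58, 59, 60, 60, 60, 61, 61, 61, 61, 60, 59, 57, 55]
187 [98, 97, 101, 105, 105, 87, 47, 26, 22, 23, 21, 24, 27, 30, 36, 46, 51, 35, 30, 29, 30, 32, 35, 32, 29, 27, 43, 57, 60, 60, 
[... 2474 characters left out ...]
 52, 52, 53, 54, 61, 71, 80, 82, 86, 83]
203 [52, 53, 53, 54, 53, 53, 53, 54, 54, 54, 52, 53, 53, 52, 52, 52, 52, 51, 53, 53, 52, 52, 52, 53, 52, 52, 52, 52, 52, 51, 53, 53, 58, 69, 77, 82, 87, 83, 83, 83]
204 [53, 52, 52, 53, 53, 52, 54, 54, 53, 52, 52, 52, 52, 52, 52, 52, 53, 51, 52, 52, 52, 52, 53, 52, 52, 52, 52, 52, 53, 53, 59, 70, 74, 79, 84, 83, 83, 83, 83, 83]
205 [53, 53, 53, 53, 53, 53, 53, 53, 55, 52, 51, 52, 52, 51, 52, 52, 52, 53, 53, 52, 53, 52, 51, 52, 52, 51, 53, 54, 61, 71, 75, 81, 84, 81, 84, 82, 82, 82, 83, 83]
206 [54, 54, 53, 54, 51, 54, 53, 54, 54, 51, 52, 52, 52, 52, 53, 53, 53, 52, 53, 51, 53, 51, 52, 52, 52, 53, 58, 68, 76, 81, 83, 81, 82, 82, 82, 83, 83, 83, 82, 81]
```

Run:
```python
from h import *
np.set_printoptions(precision=4,suppress=True)
p=[[366,189],[371.5,193.7],[374.5,193],[377,188.3],[381,192],[385.7,192]]
t=robot.state()['tcp_pos'];a=np.radians(-16.9);R=np.array([[np.cos(a),np.sin(a)],[-np.sin(a),np.cos(a)]])
for z in(.12,.125,.135):
    P=onz('scene',p,z)[:,:2];print(z);print(np.c_[P,(P-t[:2])@R.T])
```

```text
0.12
[[ 0.4373  0.0279  0.0228  0.0062]
 [ 0.4159  0.0342  0.0006  0.0059]
 [ 0.4147  0.0281  0.0012 -0.0003]
 [ 0.4267  0.0106  0.0178 -0.0135]
 [ 0.4104  0.0163  0.0005 -0.0128]
 [ 0.405   0.0099 -0.0028 -0.0205]]
0.125
[[ 0.4291  0.0355  0.0129  0.011 ]
 [ 0.4081  0.0416 -0.009   0.0108]
 [ 0.4069  0.0356 -0.0085  0.0047]
 [ 0.4187  0.0184  0.0079 -0.0084]
 [ 0.4026  0.024  -0.0092 -0.0077]
 [ 0.3973  0.0177 -0.0124 -0.0153]]
0.135
[[ 0.4129  0.0505 -0.0071  0.0207]
 [ 0.3925  0.0565 -0.0284  0.0205]
 [ 0.3913  0.0506 -0.0278  0.0145]
 [ 0.4028  0.0339 -0.0119  0.0018]
 [ 0.3871  0.0394 -0.0285  0.0025]
 [ 0.382   0.0332 -0.0316 -0.0048]]
```

Tip geometry fits a tip height of about 125.5 mm, with an offset of about +29.5 mm from the reported z. I'll go down 3 mm and push the left ring along the −17° line.

Request:
drive_tool([
  [[0, 0, 0], [0, 0, -0.01], 0.72],
  [[0, 0, 0], [0.015, -0.0046, 0], 0.72],
  [[0, 0, 0], [0.03, -0.0092, 0], 0.72],
  [[0, 0, 0], [0.03, -0.0092, 0], 0.72],
  [[0, 0, 0], [0.03, -0.0092, 0], 0.72],
  [[0, 0, 0], [0.03, -0.0092, 0], 0.72],
  [[0, 0, 0], [0.03, -0.0092, 0], 0.72],
  [[0, 0, 0], [0.03, -0.0092, 0], 0.72],
  [[0, 0, 0], [0.03, -0.0092, 0], 0.72],
  [[0, 0, 0], [0.03, -0.0092, 0], 0.72],
  [[0, 0, 0], [0.015, -0.0046, 0], 0.72],
  [[0, 0, 0], [0, 0, 0], 0.72],
])

```text
t: 5.07
tcp_pos: [0.4822, 0.0076, 0.0937]
orientation: [0.466, 3.106, -0.0]
wrist_force: [-0.3, -0.6, 0.8]
grip_width: 0.0123
gripper_force: 0.0
```

```bash
python3 look.py scene 310 440 135 205 6 s6.png
```

```text
dark rows to 177
[0.48159459 0.0077767  0.09353254] [1.16050907 0.02728424 0.45191246] 0.011909354557946096 5.1167
```

View pics/c_s6.png

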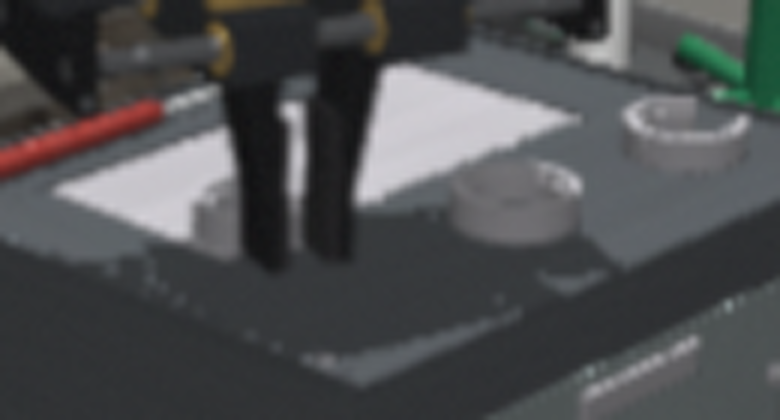

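The ring is seated in the fork ahead of the fingers, at crop (250,215), and the whole ring is untouched. I'll finish the stroke, back off and rise.

Request:
drive_tool([
  [[0, 0, 0], [0.02, -0.006, 0], 0.72],
  [[0, 0, 0], [0.026, -0.008, 0], 0.72],
  [[0, 0, 0], [0.026, -0.008, 0], 0.72],
  [[0, 0, 0], [0.024, -0.007, 0], 0.72],
  [[0, 0, 0], [0.015, -0.005, 0], 0.72],
  [[0, 0, 0], [0.008, -0.002, 0], 0.72],
  [[0, 0, 0], [0, 0, 0], 0.72],
  [[0, 0, 0], [-0.04, 0.012, 0], 0.72],
  [[0, 0, 0], [-0.03, 0.01, 0.08], 0.72],
  [[0, 0, 0], [0, 0, 0.15], 0.72],
  [[0, 0, 0], [0, 0, 0.1], 0.72],
  [[0, 0, 0], [0, 0, 0], 0.72],
])

```text
t: 6.12
tcp_pos: [0.4963, 0.0043, 0.1823]
orientation: [0.464, 3.098, 0.0]
wrist_force: [0.5, -0.3, 0.1]
grip_width: 0.0123
gripper_force: 0.0
```

Request:
drive_tool([
  [[0, 0, 0.136], [-0.04, -0.105, 0], 0.72],
  [[0, 0, 0.136], [-0.04, -0.105, 0], 0.72],
  [[0, 0, 0.136], [-0.04, -0.105, 0], 0.72],
  [[0, 0, 0.136], [-0.04, -0.105, 0], 0.72],
  [[0, 0, 0.136], [-0.04, -0.105, 0], 0.72],
  [[0, 0, 0.136], [-0.04, -0.105, 0], 0.72],
  [[0, 0, 0.137], [-0.037, -0.105, 0], 0.72],
  [[0, 0, 0], [0, 0, -0.08], 0.72],
  [[0, 0, 0], [0, 0, -0.1], 0.72],
  [[0, 0, 0], [0, 0, -0.08], 0.72],
  [[0, 0, 0], [0, 0, -0.06], 0.72],
  [[0, 0, 0], [0, 0, 0], 0.72],
])

```text
t: 7.12
tcp_pos: [0.4222, -0.178, 0.0933]
orientation: [0.701, -3.06, -0.004]
wrist_force: [-0.5, -0.3, -1.0]
grip_width: 0.0126
gripper_force: 0.0
```

Run:
```python
from h import *
im=save('top','t7.png');a=cv2.resize(im[140:270,310:460],None,fx=2.6,fy=2.6,interpolation=2)
im2=save('scene','s7.png');b=cv2.resize(im2[130:205,310:460],None,fx=2.6,fy=2.6*130/75,interpolation=2)
cv2.imwrite('pics/v7.png',np.hstack([a,b])[:,:,::-1])
s=robot.state();print(s['tcp_pos'],s['orientation'],s['t'])
```

```text
[ 0.42332275 -0.17856549  0.09551149] [ 7.02143116e-01 -3.06090782e+00 -1.99909958e-03] 7.2167
```

View pics/v7.png

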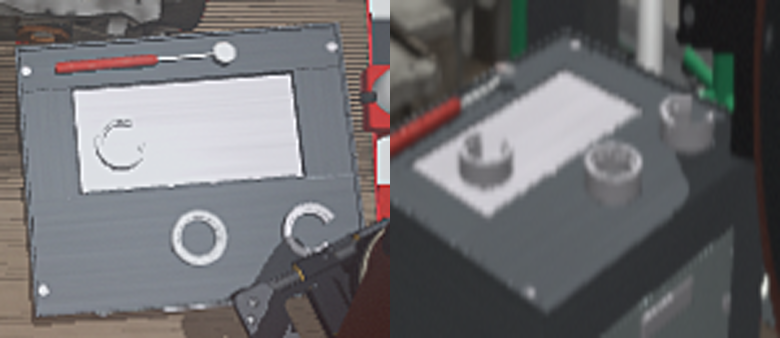

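The left ring lies on the flap at v7 (121,145), about 56 mm left of the middle and fully on it. The whole ring is in place, and the fingers are behind the right ring, so I'll push it now.

Request:
drive_tool([
  [[0, 0, 0], [0.015, 0.0068, -0.006], 0.72],
  [[0, 0, 0], [0.03, 0.0136, 0], 0.72],
  [[0, 0, 0], [0.03, 0.0136, 0], 0.72],
  [[0, 0, 0], [0.03, 0.0136, 0], 0.72],
  [[0, 0, 0], [0.03, 0.0136, 0], 0.72],
  [[0, 0, 0], [0.03, 0.0136, 0], 0.72],
  [[0, 0, 0], [0.03, 0.0136, 0], 0.72],
  [[0, 0, 0], [0.03, 0.0136, 0], 0.72],
  [[0, 0, 0], [0.03, 0.0136, 0], 0.72],
  [[0, 0, 0], [0.03, 0.0136, 0], 0.72],
  [[0, 0, 0], [0.015, 0.0068, 0], 0.72],
  [[0, 0, 0], [0, 0, 0], 0.72],
])

```text
t: 8.22
tcp_pos: [0.5001, -0.1449, 0.0946]
orientation: [-0.703, 3.062, 0.0]
wrist_force: [0.1, -0.8, 0.4]
grip_width: 0.0119
gripper_force: 0.0
```

Request:
drive_tool([
  [[0, 0, 0], [0.02, 0.009, 0], 0.72],
  [[0, 0, 0], [0.026, 0.012, 0], 0.72],
  [[0, 0, 0], [0.026, 0.012, 0], 0.72],
  [[0, 0, 0], [0.016, 0.007, 0], 0.72],
  [[0, 0, 0], [0.01, 0.004, 0], 0.72],
  [[0, 0, 0], [0.004, 0.002, 0], 0.72],
  [[0, 0, 0], [0, 0, 0], 0.72],
])

```text
t: 8.8
tcp_pos: [0.525, -0.1337, 0.0946]
orientation: [0.703, -3.062, 0.0]
wrist_force: [0.0, 0.4, 0.7]
grip_width: 0.0122
gripper_force: 0.0
```

Request:
drive_tool([
  [[0, 0, 0], [-0.05, -0.024, 0], 0.8],
  [[0, 0, 0], [-0.05, -0.024, 0.06], 0.8],
  [[0, 0, 0], [-0.05, -0.024, 0.15], 0.9],
  [[0, 0, 0], [-0.1, -0.02, 0.15], 1],
  [[0, 0, 0], [-0.1, -0.02, 0.04], 1],
  [[0, 0, 0], [0, 0, 0], 1],
])

```text
t: 9.3
tcp_pos: [0.4386, -0.1632, 0.1957]
orientation: [-0.7, 3.059, -0.008]
wrist_force: [-0.5, -0.3, -1.2]
grip_width: 0.0006
gripper_force: 0.0
```

Run:
```python
from h import *
im=save('top','t8.png');a=cv2.resize(im[140:270,310:460],None,fx=2.6,fy=2.6,interpolation=2)
im2=save('scene','s8.png');g=cv2.cvtColor(im,cv2.COLOR_RGB2GRAY)
f=onz('top',proj('top',[[.55,-.07,.12]]),.12)
print(robot.state()['tcp_pos'])
q=cv2.cvtColor(cv2.imread('pics/top0.png'),cv2.COLOR_BGR2GRAY)
d=np.abs(g.astype(int)-q)>18
pts=proj('top',[[.5835,.0291,.12],[.5999,-.1508,.12],[.5156,-.1573,.12],[.4997,.0204,.12]])
m=np.zeros(g.shape,np.uint8);cv2.fillPoly(m,[pts.astype(int)],1)
k,l,s,c=cv2.connectedComponentsWithStats(cv2.dilate((d&(m>0)).astype(np.uint8),np.ones((5,5))))
for i in range(1,k):
  x,y,w,h,A=s[i]
  print(s[i],onz('top',[[x+w/2-.5,y+h/2-.5]],.128))
print('right spot mean now/before',g[222:235,420:438].mean(),q[222:235,420:438].mean())
```

```text
[ 0.43939257 -0.16185954  0.19235407]
[411 167   5   5  25] [[ 0.59503603 -0.12998937  0.128     ]]
[418 166   5   5  25] [[ 0.59735058 -0.14496508  0.128     ]]
[396 179  22  23 361] [[ 0.54973509 -0.1149685   0.128     ]]
[344 184  24  24 363] [[ 0.53720245 -0.00791679  0.128     ]]
right spot mean now/before 101.85470085470085 142.76495726495727
```

Both rings are fully on the flap, at (0.537,−0.008) and (0.550,−0.117). Next I'll move shut fingers over the flap middle, near its free edge.

Request:
drive_tool([
  [[0, 0, -0.116], [0.08, 0.057, 0], 1],
  [[0, 0, -0.116], [0.08, 0.057, 0], 1],
  [[0, 0, -0.116], [0.08, 0.057, 0], 1],
  [[0, 0, -0.116], [0.08, 0.057, 0], 1],
  [[0, 0, 0], [0.08, 0.057, 0], 1],
  [[0, 0, 0], [0.08, 0.057, 0], 1],
  [[0, 0, 0], [0.08, 0.057, 0], 1],
  [[0, 0, 0], [0, 0, -0.05], 1],
  [[0, 0, 0], [0, 0, -0.1], 1],
  [[0, 0, 0], [0, 0, -0.1], 1],
  [[0, 0, 0], [0, 0, -0.05], 1],
  [[0, 0, 0], [0, 0, 0], 1],
])

```text
t: 10.4
tcp_pos: [0.5757, -0.0606, 0.1109]
orientation: [0.136, -3.13, -0.004]
wrist_force: [0.2, 0.6, 1.0]
grip_width: 0.0008
gripper_force: 0.0
```

```bash
python3 look.py scene 310 440 135 205 6 s9.png
python3 - <<'E'
from h import *
t=robot.state()['tcp_pos'];print(proj('scene',[t+[0,0,.0295]]))
im=cv2.imread('pics/s9.png')
d=(im[130:180,330:400].max(2)<60)
for y in range(0,50,2):
  x=np.where(d[y])[0]; print(y+130,(x+330).tolist()[:1],(x+330).tolist()[-1:],len(x))
E
```

```text
[[352.7920095  147.04265842]]
130 [335] [396] 60
132 [335] [397] 60
134 [335] [397] 58
136 [335] [396] 53
138 [335] [396] 42
140 [342] [397] 28
142 [337] [361] 22
144 [339] [360] 17
146 [348] [360] 13
148 [349] [360] 12
150 [336] [360] 9
152 [] [] 0
154 [] [] 0
156 [336] [336] 1
158 [330] [331] 2
160 [] [] 0
162 [] [] 0
164 [] [] 0
166 [] [] 0
168 [] [] 0
170 [] [] 0
172 [] [] 0
174 [] [] 0
176 [] [] 0
178 [354] [354] 1Traceback (most recent call last):
  File "look.py", line 6, in <module>
    print('dark rows to',np.where(d.sum(1)>5)[0].max()+145);s=robot.state();print(s['tcp_pos'],s['wrist_force'],s['grip_width'],s['t'])
                         ~~~~~~~~~~~~~~~~~~~~~~~~~~~^^
    return umr_maximum(a, axis, None, out, keepdims, initial, where)
ValueError: zero-size array to reduction operation maximum which has no identity
```

Request:
drive_tool([
  [[0, 0, 0], [0, 0, -0.04], 1],
  [[0, 0, 0], [0, 0, -0.04], 1],
  [[0, 0, 0], [-0.003, 0, -0.035], 1],
  [[0, 0, 0], [-0.008, -0.001, -0.034], 1],
  [[0, 0, 0], [0, 0, 0], 1],
])

```text
t: 10.87
tcp_pos: [0.5754, -0.0618, 0.0776]
orientation: [0.135, -3.137, -0.001]
wrist_force: [1.6, 0.3, 1.6]
grip_width: 0.0003
gripper_force: 0.9
```

Request:
drive_tool([
  [[0, 0, 0], [-0.013, -0.001, -0.032], 1],
  [[0, 0, 0], [-0.017, -0.001, -0.03], 1],
  [[0, 0, 0], [-0.022, -0.002, -0.027], 1],
  [[0, 0, 0], [-0.026, -0.002, -0.024], 1],
  [[0, 0, 0], [0, 0, 0], 1],
  [[0, 0, 0], [0, 0, 0], 1],
  [[0, 0, 0], [0, 0, 0], 1],
  [[0, 0, 0], [0, 0, 0], 1],
])

```text
t: 11.53
tcp_pos: [0.558, -0.0634, 0.0519]
orientation: [-0.136, 3.137, -0.0]
wrist_force: [3.5, 0.7, 2.5]
grip_width: 0.0004
gripper_force: 2.1
```

Run:
```python
from h import *
im=save('scene','s10.png');save('top','t10.png');s=robot.state();print(s['tcp_pos'],s['wrist_force'],s['t'])
cv2.imwrite('pics/v10.png',cv2.resize(im[125:210,300:440],None,fx=5.5,fy=5.5,interpolation=2)[:,:,::-1])
```

```text
[ 0.55781354 -0.06342509  0.05174802] [3.19485703 0.51245752 2.31300969] 11.6333
```

View pics/v10.png

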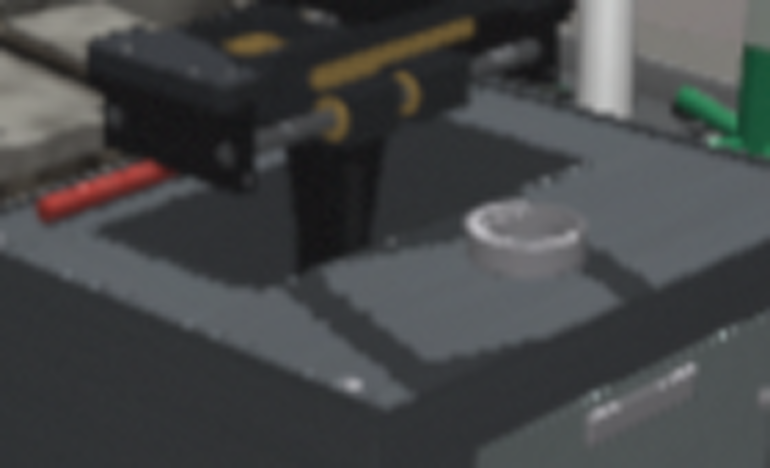

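The flap is open and no ring is visible on it, and the whole ring and mirror are in place. The force direction puts the flap at about 0.8–0.9 rad. I'll press slightly deeper, hold, then lift.

Request:
drive_tool([
  [[0, 0, 0], [-0.005, 0, -0.015], 1],
  [[0, 0, 0], [0, 0, 0], 1],
  [[0, 0, 0], [0, 0, 0], 1],
  [[0, 0, 0], [0, 0, 0], 1],
  [[0, 0, 0], [0, 0, 0], 1],
  [[0, 0, 0], [0, 0, 0], 1],
  [[0, 0, 0], [0, 0, 0], 1],
  [[0, 0, 0], [0, 0, 0], 1],
  [[0, 0, 0], [0, 0, 0], 1],
  [[0, 0, 0], [0, 0, 0], 1],
  [[0, 0, 0], [0, 0, 0], 1],
  [[0, 0, 0], [0, 0, 0], 1],
])

```text
t: 12.63
tcp_pos: [0.5559, -0.0635, 0.0474]
orientation: [-0.136, 3.139, -0.0]
wrist_force: [2.9, -0.8, 3.6]
grip_width: 0.0005
gripper_force: 2.2
```

Request:
drive_tool([
  [[0, 0, 0], [0, 0, 0.04], 1],
  [[0, 0, 0], [0.01, 0, 0.04], 1],
  [[0, 0, 0], [0.01, 0, 0.04], 1],
  [[0, 0, 0], [0, 0, 0.05], 1],
  [[0, 0, 0], [0, 0, 0.1], 1],
  [[0, 0, 0], [0, 0, 0.14], 1],
  [[0, 0, 0], [-0.1, 0, 0.1], 1],
  [[0, 0, 0], [-0.14, 0, 0.08], 1],
  [[0, 0, 0], [-0.14, 0, 0], 1],
  [[0, 0, 0], [-0.14, 0, 0], 1],
  [[0, 0, 0], [-0.08, 0, 0], 1],
  [[0, 0, 0], [0, 0, 0], 1],
])

```text
t: 13.63
tcp_pos: [0.4067, -0.0628, 0.1948]
orientation: [0.135, -3.135, -0.001]
wrist_force: [-0.5, 0.2, 0.2]
grip_width: 0.0005
gripper_force: 0.0
```

Run:
```python
from h import *
print(robot.state()['tcp_pos'],robot.state()['t'])
for n in('top','scene'):
    im=save(n,n+'11.png').astype(int);q=cv2.imread(f'pics/{n}0.png')[:,:,::-1].astype(int)
    R={'flap':[[.578,.02,.12],[.592,-.144,.12],[.52,-.148,.12],[.507,.013,.12]],'mirror':[[.59,.045,.124],[.61,-.1,.124],[.62,-.1,.124],[.602,.045,.124]],'sound':[[.437,-.045,.13],[.437,-.1,.13],[.49,-.1,.13],[.49,-.045,.13]]}
    for k,P in R.items():
        m=np.zeros(im.shape[:2],np.uint8);cv2.fillPoly(m,[proj(n,P).astype(int)],1)
        d=np.abs(im-q).max(2)[m>0];print(n,k,len(d),'changed',(d>25).sum(),'mean',im[m>0].mean().round(),q[m>0].mean().round())
```

```text
[ 0.40669691 -0.06282154  0.19480053] 13.6333
top flap 2657 changed 385 mean 202.0 220.0
top mirror 449 changed 0 mean 130.0 131.0
top sound 742 changed 511 mean 104.0 153.0
scene flap 1011 changed 0 mean 203.0 194.0
scene mirror 154 changed 0 mean 88.0 84.0
scene sound 333 changed 0 mean 123.0 117.0
```

The scene view shows the flap shut and empty, with the whole ring and mirror unchanged. The changes in the top view are just the arm blocking it. Handing in.

```bash
python3 -c "
from cell import robot
print(robot.hand_in())"
```

```text
the job is handed in; nothing more can be done
None
```

I slid both cracked rings onto the flap, held it down until they dropped inside and let it spring shut, then handed the job in at about 13.7 s; the last scene picture showed the flap shut and empty and the whole ring and mirror unmoved, but I didn't re-check the lapping stick and got no verdict back.

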